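# Fetch the bud vase from behind the showcase's rear sliding door

## Robot

A 7-joint arm with a two-finger parallel gripper is mounted at the origin on the work surface. World frame = base frame: x ahead of the robot, y to its left, z up, the work surface at z = 0. Lengths are in m, angles in rad, forces in N, time in s.
With the tool pointing down it reaches from about 0.4 to 0.875 m from the base axis. Payload 4.4 kg.
Tool frame: the origin (TCP) lies on the mounting face of the last link; the fingertips stand 173 mm ahead of it and the grasp point (between the pads) lies 155 mm ahead of it; z points along the fingers, y is the line along which they close (so a half turn about z gives the same grasp; the last joint's range is limited). The gripper opens to 85 mm and grips with 20 to 120 N. Pads are 22 mm wide; open, the fingers measure 114 mm over their backs; the gripper's body (76 mm by 85 mm) begins 54 mm behind the grasp point. The pads swing forward as they close: fully open they stand 13 mm farther back than shut.
Start: joints at [1.246, 0.628, 0.038, 1.517, -0.027, 0.996, -0.02], TCP at [0.166, -0.628, 0.405] pointing down, gripper open.
Joint ranges: [-3.06, 3.06], [-0.37, 2.12], [-1.25, 1.32], [0.18, 2.47], [-1.1, 4.24], [0.23, 1.98], [-2.94, 2.94]. Speed limits (rad/s): [2.57, 2.57, 3.14, 3.14, 3.14, 3.14, 3.14].

## Interface

Orientations are given as a unit quaternion [w, x, y, z].
In Python, from plant import * gives the robot as it stands.
- The arm moves only by the tool drive_tool, never from a script. Its argument "commands" is one flat list of numbers, 4 for each row, row after row: the shift along the tool's x, y, z normalised to -1 to 1, where 1 is 0.1 m, then the turn about the tool's z normalised to -1 to 1, where 1 is 45 degrees. In form: [dx, dy, dz, twist, dx, dy, dz, twist, ...]. A call has exactly 10 rows; each row shifts and turns the commanded pose from where the row before left it, along the tool's axes as they then stand; what a row does not reach is not made up. A row lasts 1/12 s, in which the tool goes at most 41.7 mm and 7.16 degrees, less where a joint would pass 70% of its speed; a pose out of reach is approached as far as the arm can. A call with a number of a shift or a turn outside -1 to 1 is refused whole. A call with a gripper value outside its range is refused whole. "fingers" is the opening, from -1 (shut) to 1 (fully open), set as the call begins (left out, the last holds). The fingers move at their own pace and stop on an object; the grip force is fixed at half the most. Time passes only in rows, so rows that do not move let the fingers close, or fill a call up. It gives the time, the measured TCP pose, the force, the opening and the grip force at its end, in the units of the state.
- sense(): the state, without advancing time (a new reading comes with each control period).
- grab_frame(name): name is "side" or "top" or "wrist"; returns (picture, depth): 420x560x3 uint8, red, green, blue; 420x560 float32, m along the optical axis (not along the pixel's ray), 0 where there is no reading.
- camera_info(name): a dict with "fx", "fy", "cx", "cy" (pixels), "T" (4x4, takes a point from camera to world coordinates). Camera axes: x right, y down, z forward; pixel columns grow to the right and rows downward; lengths in m; the calibration is good to about 2 mm. A picture is of the moment at which its call begins: read the wrist's pose just before it. camera_info takes no time and is no camera call; for the wrist camera it gives the pose at the moment of the call.
- hand_in(): hands the job in; it is judged then, once.
The state is a dict: "time": time; "joint_pos": joint angles; "qvel": joint speeds; "joint_torque": joint torques, N m; "tcp_pos": TCP position; "orientation": TCP orientation; "wrist_force": force on the tool from outside, world axes, zero at the start; "torque": the same for the moment, N m; "finger_gap": finger opening in m; "gripper_force": force on a finger pad.
Only numpy, scipy, OpenCV 4.12 (cv2) and the standard library are available. Lean on these libraries where they do the work, as an engineer would, in place of code of your own. Each camera call takes 0.05 s, during which the arm holds its last target. There are 200 camera calls.

## Task

The white bud vase stands in the sloping showcase under the rear sliding door, the one that runs underneath the other. Slide that door all the way behind the front door without ramming either door, take the vase out and stand it upright, without dropping it, in the middle of the banding wheel. Leave the door open, and leave the other pots, the jar and the bottle where they stand.

Things in the scene. Friction and masses are not known exactly. Their poses are not given: they have to be found in the camera images.
- case: Fixed pale wood showcase, 220 deep (x), 408 wide (y), yawed up to 0.18 rad. Its face slopes 20 degrees: low (85 high) towards the robot (-x), high (165) at the back. Origin: centre of the underside, z up. Floor 12 above the table; a divider 57 high at y = 0 parts two bays. Two bypass doors, one under the other, slide along the case's y in the sloping face, each closing one bay at the start.
- face_mid (a point): Middle of the sloping face, 125 above the case's origin, in the plane of the front (upper) door's outer surface; axes as the case's. The rear door's outer surface lies 10 under that plane, square to it. Wooden edges stand 2 proud of it all round; front and back edges begin 107 along the slope from here. Doors: 190 wide (y), 8 thick, aluminium frame, clear pane, no handle.
- wall_left (a point): Point on the inner face of the case's left (+y) side wall, 190 from the middle, 125 up. The doors stop at the walls. Each door moves at about 3 N and stays where left. Pushed inward by its hole, the rear door halts after 50 to 95, once the fingers meet the front door's edge and that door its wall. A gap is then open between the rear door's outer edge and its wall.
- wall_right (a point): The same on the right (-y) wall. Fingers let down into the gap can push the rear door on by its outer edge until it meets the far wall (fingers may shove the front door along up to 20 as well).
- rear_door (a joint): Displacement (m) of the rear (lower) door along the case's +y from its nominal closed place, centred 85 mm to the +y or -y side of the case's middle (either may be drawn). Starts within 8 mm of 0; walls stop it 10 mm outward and 180 mm inward. Inward is negative if it started on the +y side, else positive. Fully behind the front door: 155 mm or more inward.
- front_door (a joint): The same for the front (upper) door, which starts on the other side. The doors overlap by 4 to 36 mm in the middle at the start.
- rear_pull (a point): Centre of the rear door's finger hole at its outer surface, moves with the door; axes as the case's. Hole: 44 (along y) by 34 (along the slope), right through the bottom rail, in the middle of the door's width (95 to each edge), 79 down the slope from the face's middle. Takes the tips of a closed gripper. The vase's lip and the floor are well below.
- front_pull (a point): The same hole in the front door.
- vase: White ceramic bud vase, 84 high, about 160 g, solid of revolution: belly 48 across (at 16 high), neck 23 across from 55 to 80 high, lip 26. Origin: centre of its underside, z up. Stands on the showcase floor under the rear door about 15 behind the middle of its bay, its lip at least 5 under the door.
- dish: Small white bowl, 42 across, 22 high, in the same bay beside the vase. Origin: centre of underside. Leave it.
- tumbler: White ceramic cup, 56 across, 58 high, in the other bay. Origin: centre of underside. Leave it.
- wheel: Banding wheel, a heavy fixed steel turntable on a foot on the table: disc 160 across, flat top 50 above its origin (centre of underside). It does not turn.
- slip_jar: Glass jar of slip with a steel cap, 68 across, 110 high, on the table. Origin: centre of underside. Leave it.
- glaze_cup: Black cup, 72 across, 70 high, on the table left of the showcase. Origin: centre of underside. Leave it.
- flask: Green drinking bottle, 68 across, 190 high, on the table beyond the wheel. Origin: centre of underside. Leave it.
There are look-alikes about, which are no part of the job. What is meant by the wheel is not pink, and is the smaller of those in its own colour.

How it is judged:
By the outcome, as a careful person would: the job done as asked, in the order asked, and still so for the second after the job is handed in, with the robot touching nothing.
It also fails if it takes over 72 s, if anything falls off the work surface, if the arm or the gripper's body presses on something with over 40 N, if the wrist force passes 120 N, or if a joint passes its speed limit or range.

## Working session

There is one attempt and no reset: what is moved stays moved. The work goes in short steps, Python scripts to look and compute and a tool call to move; the robot and the scene stay as the last step left them, time stands still between calls to the robot, and variables do not carry over. Pictures are saved under pics/ and viewed, at most 10 in all, crops included, and the job is handed in when it is done.

Besides the shell and the picture viewer there is one more tool, called after "Call:" as name(argument=value, ...) on one line, values as JSON. drive_tool: Moves the arm, as the interface text tells. Scaled input: -1 to 1 covers 0.1 m each way for a shift and 45 degrees each way for a turn. Its arguments: {"type":"object","properties":{"commands":{"type":"array","items":{"type":"number","minimum":-1,"maximum":1}},"fingers":{"type":"number"}},"required":["commands"]}

```bash
ls; mkdir -p pics; python3 - <<'E'
from plant import *
import cv2,numpy as np
s=sense();print(s['time'],s['tcp_pos'],s['orientation'],s['finger_gap'])
for n in ['side','top']:
    p,d=grab_frame(n); np.savez(f'pics/{n}0.npz',p=p,d=d,**{k:np.array(v) for k,v in camera_info(n).items()})
    cv2.imwrite(f'pics/{n}0.png',p[:,:,::-1]); c=camera_info(n);print(n,c['fx'],c['cx'],c['cy'],np.round(c['T'],3).tolist())
E
```

```text
pics
0.0 [ 0.16630903 -0.6280494   0.40379986] [-9.48354772e-04  9.91640479e-01  1.29028074e-01 -1.33019630e-04] 0.08529242351866934
side 493.1437745864222 279.2879334464921 194.03050027660538 [[-0.996, -0.079, 0.05, 0.428], [-0.094, 0.847, -0.523, 0.835], [-0.001, -0.525, -0.851, 1.536], [0.0, 0.0, 0.0, 1.0]]
top 472.93725612766383 277.1429912865344 207.22928848695554 [[0.011, -0.992, 0.13, 0.285], [-1.0, -0.009, 0.018, -0.072], [-0.017, -0.13, -0.991, 1.71], [0.0, 0.0, 0.0, 1.0]]
```

View pics/side0.png

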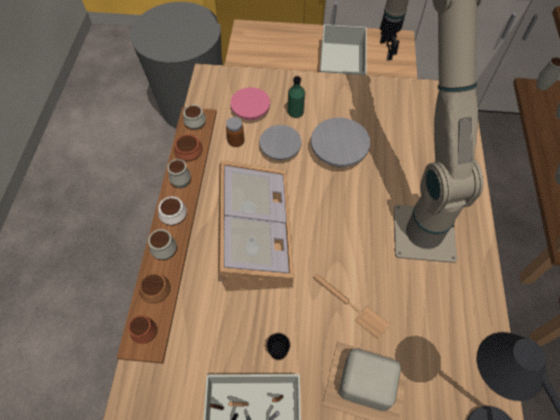

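View pics/top0.png

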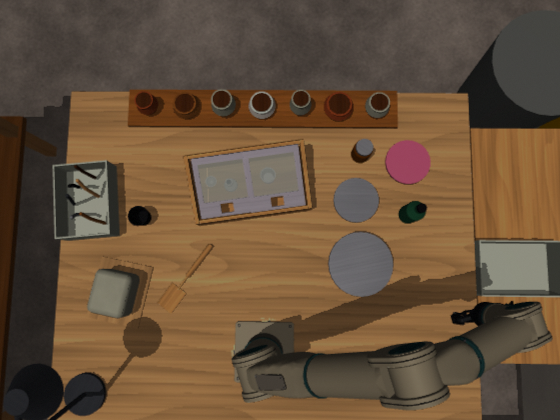

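Top view: the pink disc is at (408,162), a small grey disc at (356,200) and a large grey disc at (361,263). The small grey one fits the wheel: it isn't pink and is the smaller of its colour. The left bay seems to hold two things (about (229,183) and (207,182)) and the right bay one (268,177). I'll confirm this in an enlarged crop.

```bash
cat > h.py <<'E'
import numpy as np,cv2
def load(f): return np.load(f)
def ray(c,u,v):
    T=np.array(c['T']);d=T[:3,:3]@np.array([(u-c['cx'])/c['fx'],(v-c['cy'])/c['fy'],1.]);return T[:3,3],d
def onz(c,u,v,z):
    o,d=ray(c,u,v);return o+d*(z-o[2])/d[2]
def pt(c,u,v,dep):
    o,d=ray(c,u,v);return o+d*dep
def cloud(c,dep):
    v,u=np.mgrid[:dep.shape[0],:dep.shape[1]];T=np.array(c['T'])
    P=np.stack([(u-c['cx'])/c['fx']*dep,(v-c['cy'])/c['fy']*dep,dep],-1);return P@T[:3,:3].T+T[:3,3]
def tri(c1,a,c2,b):
    o1,d1=ray(c1,*a);o2,d2=ray(c2,*b);A=np.stack([d1,-d2],1);t=np.linalg.lstsq(A,o2-o1,rcond=None)[0]
    p,q=o1+d1*t[0],o2+d2*t[1];return (p+q)/2,np.linalg.norm(p-q)
E
python3 - <<'E'
from h import *
t=load('pics/top0.npz');P=cloud(t,t['d'])
for n,(u,v) in dict(wheel=(356,200),big=(361,263),pink=(408,162),slip=(363,146),cup=(139,215),flask=(410,210)).items(): print(n,np.round(P[v,u],3),np.round(onz(t,u,v,.05),3))
# wheel ellipse by height
hsv=cv2.cvtColor(t['p'],cv2.COLOR_RGB2HSV)
m=((abs(P[...,2]-P[200,356,2])<.006)).astype(np.uint8);n,l,st,c=cv2.connectedComponentsWithStats(m);k=l[200,356];print('wheel',st[k],c[k]);q=P[l==k];print(q.mean(0),q.min(0),q.max(0))
for (u,v) in [(186,155),(306,141),(311,208),(197,221),(300,160),(227,207),(278,201),(250,180)]: print(u,v,np.round(P[v,u],3))
a=cv2.resize(t['p'][130:230,180:320],(800,571),interpolation=cv2.INTER_CUBIC);cv2.imwrite('pics/c1.png',a[:,:,::-1])
E
```

```text
wheel [ 0.531 -0.321  0.044] [ 0.53  -0.321  0.05 ]
big [ 0.309 -0.332  0.072] [ 0.309 -0.336  0.05 ]
pink [ 0.669 -0.507  0.05 ] [ 0.669 -0.507  0.05 ]
slip [ 0.71  -0.337  0.112] [ 0.727 -0.348  0.05 ]
cup [0.475 0.464 0.001] [0.47  0.448 0.05 ]
flask [ 0.486 -0.489  0.13 ] [ 0.496 -0.51   0.05 ]
wheel [334 178  45  45 855] [356.37777778 199.98245614]
[ 0.53105706 -0.32242695  0.04682076] [ 0.45231596 -0.3995187   0.03896543] [ 0.61080078 -0.24293006  0.05023142]
186 155 [0.666 0.268 0.147]
306 141 [ 0.758 -0.145 -0.002]
311 208 [ 0.498 -0.161  0.069]
197 221 [0.447 0.235 0.084]
300 160 [ 0.675 -0.122  0.045]
227 207 [0.506 0.141 0.013]
278 201 [ 0.53  -0.044  0.008]
250 180 [0.585 0.05  0.126]
```

View pics/c1.png

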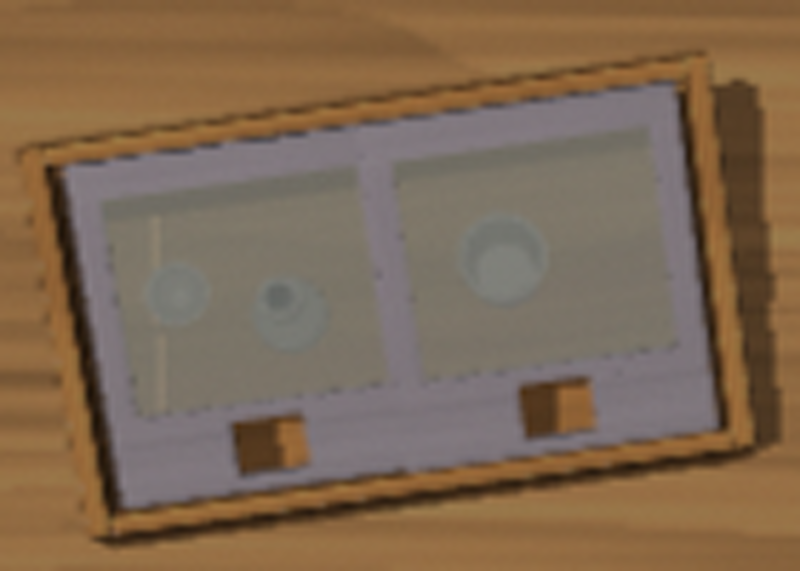

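The crop shows the left (+y) bay with the vase at crop (285,305), original (230,183), with a narrow dark mouth over a belly. The dish is at crop (177,293). The right bay holds the tumbler at crop (505,260). So the rear door is the left one and inward is -y. Its finger hole is at crop (268,443) and the other door's at (557,407). The wheel is the small grey disc: it measures about 160 across at z≈0.047 around (0.531,-0.322), which matches the description. Next I move over the case.

Call:
drive_tool(commands=[0.15,-0.15,-0.1,0,0.25,-0.25,-0.1,0,0.28,-0.28,0,0,0.28,-0.28,0,0,0.28,-0.28,0,0,0.28,-0.28,0,0,0.28,-0.28,0,0,0.28,-0.28,0,0,0.28,-0.28,0,0,0.28,-0.28,0,0], fingers=-1)

```text
time: 0.93
tcp_pos: [0.3544, -0.3037, 0.4246]
orientation: [-0.0, 0.992, 0.129, -0.0]
wrist_force: [1.5, -1.2, -0.4]
finger_gap: -0.0
gripper_force: 0.0
```

Call:
drive_tool(commands=[0.28,-0.28,0,0,0.28,-0.28,0,0,0.28,-0.28,0,0,0.28,-0.28,0,0,0.28,-0.28,0,0,0.28,-0.28,0,0,0.28,-0.28,0,0,0.28,-0.28,0,0,0.25,-0.25,0,0,0.1,-0.1,0,0])

```text
time: 1.77
tcp_pos: [0.5398, 0.0167, 0.4245]
orientation: [-0.002, 0.991, 0.132, 0.001]
wrist_force: [0.5, 0.7, -0.3]
finger_gap: 0.0001
gripper_force: 0.0
```

```bash
python3 - <<'E'
from plant import *
import cv2,numpy as np
s=sense();print(s['time'],s['tcp_pos'],s['orientation'],s['finger_gap'])
n='wrist';c=camera_info(n);p,d=grab_frame(n); np.savez(f'pics/w1.npz',p=p,d=d,**{k:np.array(v) for k,v in c.items()})
cv2.imwrite(f'pics/w1.png',p[:,:,::-1]);print(c['fx'],np.round(c['T'],3).tolist())
E
```

```text
1.7667 [0.53984753 0.01674854 0.42447789] [-1.58086832e-03  9.91203565e-01  1.32333352e-01  9.37000384e-04] 7.320922247207568e-05
335.220620741262 [[0.262, -0.924, -0.279, 0.613], [-0.965, -0.251, -0.074, 0.037], [-0.002, 0.289, -0.957, 0.393], [0.0, 0.0, 0.0, 1.0]]
```

View pics/w1.png

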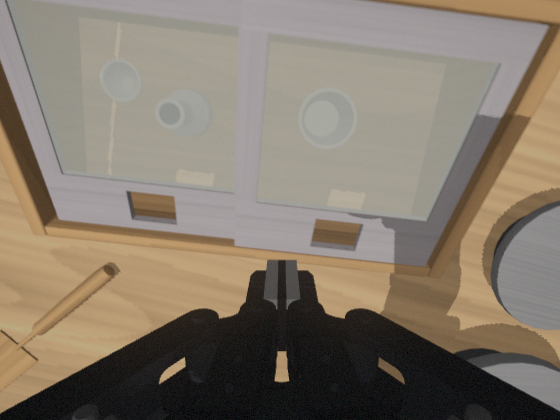

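The wrist view shows the case close up. Rear door hole is at (153,207), front hole at (336,235), vase lip at (171,112), dish at (120,80), tumbler at (328,118), and the doors meet at x≈236–265.

```bash
python3 - <<'E'
from h import *
w=load('pics/w1.npz');t=load('pics/top0.npz');P=cloud(w,w['d'])
def reg(x0,x1,y0,y1):
    q=P[y0:y1,x0:x1].reshape(-1,3);d=w['d'][y0:y1,x0:x1].ravel();return q[d>0]
def plane(q):
    for _ in range(3):
        A=np.c_[q[:,:2],np.ones(len(q))];s=np.linalg.lstsq(A,q[:,2],rcond=None)[0];r=q[:,2]-A@s;q=q[abs(r)<2.5*r.std()+1e-4]
    return s,r.std()
F=np.vstack([reg(270,420,212,218),reg(240,262,30,200),reg(300,480,20,34)])
R=np.vstack([reg(80,125,195,208),reg(185,230,195,230),reg(30,230,2,10)])
for n,q in(('front',F),('rear',R)):
    s,sd=plane(q);yaw=np.arctan2(s[1],s[0]);print(n,len(q),s,'sd',sd,'slope',np.degrees(np.arctan(np.hypot(s[0],s[1]))),'yaw',yaw)
    for (u,v) in [(128,191),(174,195),(179,224),(135,219),(315,219),(361,223),(356,250),(312,246),(236,120),(265,60),(235,245),(45,219),(60,10)]:
        o,d=ray(w,u,v);k=(s[0]*o[0]+s[1]*o[1]+s[2]-o[2])/(d[2]-s[0]*d[0]-s[1]*d[1]);print((u,v),np.round(o+k*d,4),end=' ')
    print()
for nm,a,b in(('lip',(171,112),(180+279/5.714,130+295/5.714)),('rearhole',(155,207),(180+270/5.714,130+443/5.714)),('fronthole',(337,235),(180+557/5.714,130+407/5.714)),('dish',(121,80),(180+177/5.714,130+293/5.714)),('wood edge L',(44,234),(180+97/5.714,130+535/5.714)),('wood edge R',(432,270),(180+750/5.714,130+443/5.714))): print(nm,*tri(w,a,t,b))
b=P[112,171],P[85,121],P[118,328],P[100,300];print(b)
a=cv2.resize(w['p'][0:270,0:420],(800,514),interpolation=cv2.INTER_CUBIC);cv2.imwrite('pics/c2.png',a[:,:,::-1])
E
```

```text
front 7135 [ 0.36391089  0.05644972 -0.09003299] sd 0.0007659602107510552 slope 20.216890499488173 yaw 0.15389310220208588
(128, 191) [0.5144 0.1502 0.1056] (174, 195) [0.5215 0.1105 0.106 ] (179, 224) [0.4915 0.1041 0.0947] (135, 219) [0.4857 0.1446 0.0949] (315, 219) [ 0.5319 -0.0163  0.1026] (361, 223) [ 0.5394 -0.0578  0.103 ] (356, 250) [ 0.5091 -0.0659  0.0915] (312, 246) [ 0.5018 -0.0235  0.0912] (236, 120) [0.5992 0.0689 0.1319] (265, 60) [0.643  0.0569 0.1472] (235, 245) [0.4818 0.0488 0.0881] (45, 219) [0.4616 0.2284 0.0908] (60, 10) [0.6366 0.1893 0.1523] 
rear 3744 [ 0.36022499  0.04993329 -0.09801073] sd 0.0007252603649599914 slope 19.984774495143753 yaw 0.13773923036768354
(128, 191) [0.5103 0.155  0.0935] (174, 195) [0.5178 0.1135 0.0942] (179, 224) [0.4866 0.1068 0.0826] (135, 219) [0.4804 0.1491 0.0825] (315, 219) [ 0.5289 -0.0183  0.0916] (361, 223) [ 0.5367 -0.0613  0.0922] (356, 250) [ 0.5053 -0.0696  0.0805] (312, 246) [ 0.4976 -0.0258  0.08  ] (236, 120) [0.5986 0.0702 0.1211] (265, 60) [0.6443 0.0577 0.137 ] (235, 245) [0.4767 0.0493 0.0762] (45, 219) [0.455  0.2367 0.0777] (60, 10) [0.6376 0.1962 0.1415] 
lip [0.58734547 0.12904487 0.08657667] 0.004257971846669968
rearhole [0.49606594 0.13231543 0.07914041] 0.001787150452857805
fronthole [ 0.51812653 -0.04373059  0.0891493 ] 0.0005219580978090475
dish [0.59943866 0.20051347 0.03006168] 0.0051125544727291805
wood edge L [0.43877307 0.2359607  0.07820306] 0.000857314487094696
wood edge R [ 0.49980687 -0.16142425  0.06534583] 0.0008244555032770196
(array([0.59112232, 0.12071729, 0.1197343 ]), array([0.60089553, 0.15842213, 0.12533839]), array([0.61858676, 0.00295972, 0.1344135 ]), array([0.62518904, 0.02661811, 0.13678061]))
```

View pics/c2.png

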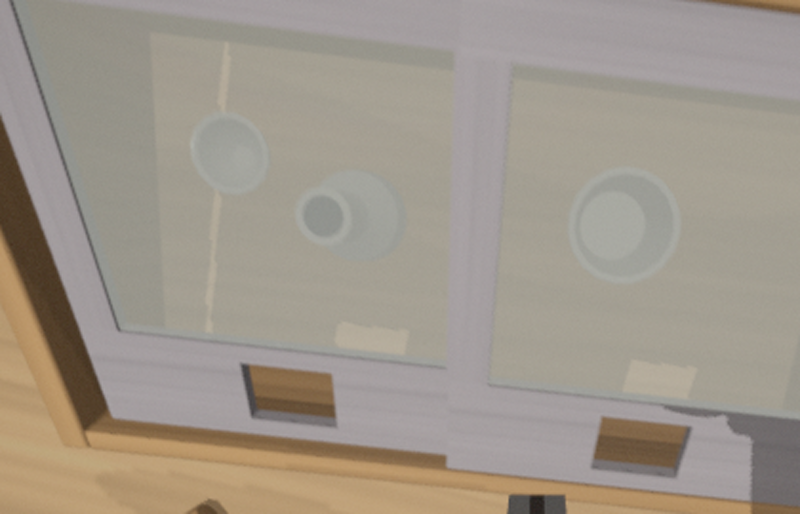

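Call:
drive_tool(commands=[0,0,0,0.15,-0.03,-0.15,0.1,0,-0.03,-0.2,0.2,0,-0.04,-0.2,0.2,0,-0.04,-0.2,0.25,0,-0.04,-0.2,0.25,0,-0.03,-0.14,0.15,0,-0.03,-0.1,0.1,0,0,0,0,0,0,0,0,0])

```text
time: 2.65
tcp_pos: [0.4974, 0.1249, 0.2994]
orientation: [0.0, 0.998, 0.071, -0.001]
wrist_force: [0.3, -0.7, 0.1]
finger_gap: 0.0003
gripper_force: 0.0
```

```bash
cat > snap.py <<'E'
import sys
from plant import *
from h import *
f=sys.argv[1];s=sense();print(s['time'],np.round(s['tcp_pos'],4),np.round(s['orientation'],4),s['finger_gap'])
n='wrist';c=camera_info(n);p,d=grab_frame(n); np.savez(f'pics/{f}.npz',p=p,d=d,**{k:np.array(v) for k,v in c.items()});cv2.imwrite(f'pics/{f}.png',p[:,:,::-1])
E
python3 snap.py w2
```

```text
2.65 [0.4974 0.1249 0.2994] [ 5.000e-04  9.975e-01  7.060e-02 -8.000e-04] 0.0003030978041653084
```

View pics/w2.png

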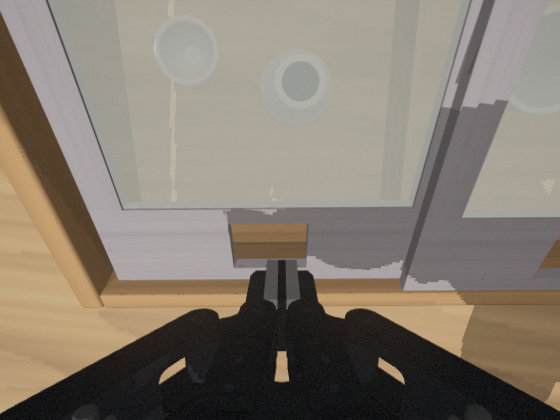

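The hole is now at about (268,245), with the fingertips at (283,265). The door edges run level, so the yaw is right. The lip is at (300,83), the dish at (186,50).

```bash
python3 - <<'E'
from h import *
w=load('pics/w2.npz');w1=load('pics/w1.npz');P=cloud(w,w['d'])
q=np.vstack([P[225:265,140:215].reshape(-1,3),P[225:260,325:395].reshape(-1,3)])
A=np.c_[q[:,:2],np.ones(len(q))];s=np.linalg.lstsq(A,q[:,2],rcond=None)[0];print(s,(q[:,2]-A@s).std())
L=[]
for u,v in [(229,222),(308,222),(307,268),(234,268),(112,279),(407,279)]:
    o,d=ray(w,u,v);k=(s[0]*o[0]+s[1]*o[1]+s[2]-o[2])/(d[2]-s[0]*d[0]-s[1]*d[1]);L.append(o+k*d);print((u,v),np.round(L[-1],4))
print('hole',np.mean(L[:4],0))
print('hole tri',tri(w,(269,245),w1,(153,207.5)),'lip',tri(w,(300,83),w1,(171,112)),'dish',tri(w,(186,50),w1,(121,80)))
print(onz(w,300,83,.096),onz(w1,171,112,.096))
E
```

```text
[ 0.94173448  0.1426668  -0.40005502] 0.008791496924175097
(229, 222) [0.5161 0.1541 0.108 ]
(308, 222) [0.5215 0.1147 0.1074]
(307, 268) [0.4747 0.1041 0.0619]
(234, 268) [0.4683 0.1529 0.0628]
(112, 279) [0.4402 0.2408 0.0489]
(407, 279) [0.468  0.0265 0.0445]
hole [0.49516645 0.13146645 0.0850162 ]
hole tri (array([0.49854386, 0.13221936, 0.0880635 ]), np.float64(0.00017555464514544007)) lip (array([0.58791548, 0.12878674, 0.09182523]), np.float64(0.002228196663791366)) dish (array([0.60132942, 0.20123146, 0.03198852]), np.float64(0.00041236031246986646))
[0.5865506  0.12849531 0.096     ] [0.58924756 0.12799733 0.096     ]
```

The hole triangulates to (0.4985, 0.132, 0.088), against an expected height of 0.0886. Insert the closed tips.

Call:
drive_tool(commands=[0.018,-0.048,0,0,0,0,0.05,0,0,0,0.1,0,0,0,0.1,0,0,0,0.1,0,0,0,0.07,0,0,0,0.05,0,0,0,0.05,0,0,0,0,0,0,0,0,0])

```text
time: 3.53
tcp_pos: [0.4987, 0.1305, 0.2474]
orientation: [0.0, 0.998, 0.07, -0.0]
wrist_force: [-0.4, -0.3, 0.6]
finger_gap: -0.0004
gripper_force: 0.0
```

Call:
drive_tool(commands=[0,0.02,0,0,0,0.03,0,0,0,0.03,0,0,0,0.03,0,0,0,0.03,0,0,0,0.03,0,0,0,0.03,0,0,0,0.03,0,0,0,0.03,0,0,0,0.02,0,0])

```text
time: 4.37
tcp_pos: [0.503, 0.1024, 0.2478]
orientation: [-0.0, 0.998, 0.07, 0.0]
wrist_force: [0.6, 3.6, 1.6]
finger_gap: 0.0002
gripper_force: 1.3
```

Call:
drive_tool(commands=[0,0.03,0,0,0,0.04,0,0,0,0.04,0,0,0,0.04,0,0,0,0.04,0,0,0,0.03,0,0,0,0.03,0,0,0,0.02,0,0,0,0.01,0,0,0,0,0,0])

```text
time: 5.2
tcp_pos: [0.5065, 0.0745, 0.2476]
orientation: [0.0, 0.998, 0.07, -0.0]
wrist_force: [0.2, 1.8, -0.2]
finger_gap: 0.0
gripper_force: 0.5
```

```bash
python3 snap.py w3
```

```text
5.2 [0.5065 0.0745 0.2476] [ 3.000e-04  9.975e-01  7.010e-02 -4.000e-04] 3.224454905440697e-05
```

View pics/w3.png

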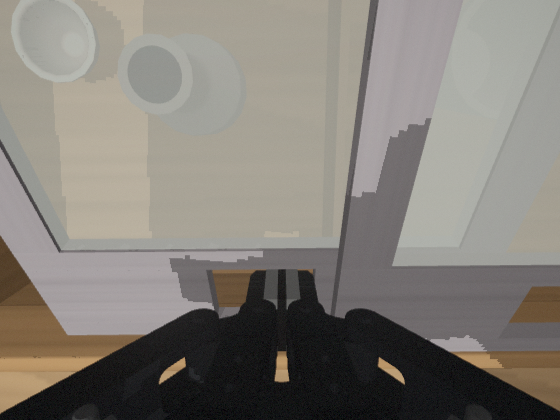

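The rear door is ahead of the fingers, and the front door's edge at x≈345 is still about 8 mm clear. I'll lift out and go over the outer gap.

Call:
drive_tool(commands=[0,-0.05,0,0,0,0,-0.1,0,0,0,-0.2,0,0,-0.1,-0.2,0,0,-0.2,-0.1,0,0,-0.3,0,0,0,-0.3,0,0,0,-0.2,0,0,0,-0.14,0,0,0,0,0,0])

```text
time: 6.08
tcp_pos: [0.4873, 0.2065, 0.3084]
orientation: [-0.001, 0.997, 0.073, -0.0]
wrist_force: [-0.3, 1.0, -0.3]
finger_gap: 0.0002
gripper_force: 0.0
```

```bash
python3 snap.py w4
```

```text
6.0833 [0.4873 0.2065 0.3084] [-0.001   0.9973  0.0733 -0.    ] 0.00017599907108944003
```

View pics/w4.png

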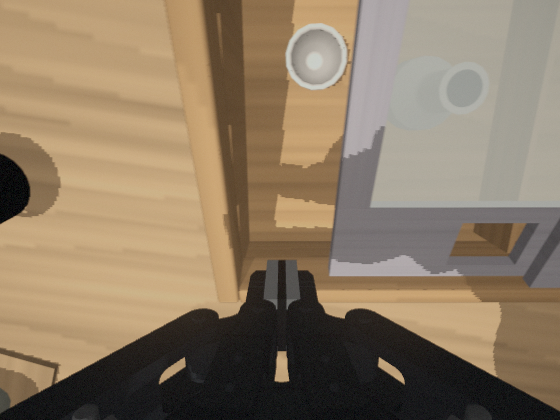

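The gap is open between the left wall (inner edge x≈240 near the bottom) and the rear door's outer edge (x≈332). The dish is at (317,57), and the vase lip at (464,88) under the pane.

```bash
python3 - <<'E'
from h import *
w=load('pics/w4.npz');P=cloud(w,w['d'])
cs=lambda p:np.round([p[0]*.989+p[1]*.1465,-p[0]*.1465+p[1]*.989],4)
tcp=np.array([.4873,.2065]);print('tcp',cs(tcp))
for (u,v) in [(331,272),(334,250),(337,215),(345,160)]:
    for du in (8,12): print('door',(u,v),np.round(P[v,u+du],4),cs(P[v,u+du]))
for (u,v) in [(228,260),(222,200),(210,120)]: print('wall top',(u,v),np.round(P[v,u],4),cs(P[v,u]))
for (u,v) in [(237,260),(233,240),(229,200)]:print('walledge',cs(onz(w,u,v,P[v,u-10][2])),P[v,u-10][2])
print(cs(onz(w,331,265,.085)))
print(np.round(P[57,317],4))
E
```

```text
tcp [0.5122 0.1328]
door (331, 272) [0.4698 0.1668 0.0804] [0.4891 0.0962]
door (331, 272) [0.47   0.1642 0.0801] [0.4889 0.0935]
door (334, 250) [0.4875 0.1694 0.0862] [0.5069 0.0962]
door (334, 250) [0.4882 0.1672 0.0872] [0.5073 0.0939]
door (337, 215) [0.5125 0.1745 0.0962] [0.5324 0.0975]
door (337, 215) [0.5128 0.1722 0.096 ] [0.5324 0.0952]
door (345, 160) [0.5448 0.1794 0.109 ] [0.5651 0.0976]
door (345, 160) [0.5449 0.177  0.1076] [0.5649 0.0953]
wall top (228, 260) [0.4771 0.2366 0.1   ] [0.5065 0.1641]
wall top (222, 200) [0.5161 0.2414 0.1139] [0.5458 0.1632]
wall top (210, 120) [0.5545 0.2479 0.1278] [0.5847 0.1639]
walledge [0.5059 0.1592] 0.09848258910192498
walledge [0.5208 0.16  ] 0.10499373041795793
walledge [0.5455 0.1598] 0.1130483506408512
[0.4962 0.1023]
[0.6028 0.1987 0.018 ]
```

Call:
drive_tool(commands=[0,0,0.05,0,0,0,0.1,0,0,0,0.12,0,0,0,0.12,0,0,0,0.1,0,0,0,0.08,0,0,0,0.04,0,0,0,0,0,0,0.03,0,0,0,0.04,0,0])

```text
time: 6.97
tcp_pos: [0.4897, 0.1959, 0.2471]
orientation: [-0.0, 0.997, 0.071, 0.0]
wrist_force: [-1.0, -0.2, 0.4]
finger_gap: 0.0001
gripper_force: 0.0
```

Call:
drive_tool(commands=[0,0.03,0,0,0,0.03,0,0,0,0.03,0,0,0,0.03,0,0,0,0.04,0,0,0,0.05,0,0,0,0.05,0,0,0,0.05,0,0,0,0.05,0,0,0,0.04,0,0])

```text
time: 7.8
tcp_pos: [0.4955, 0.1555, 0.2468]
orientation: [0.0, 0.998, 0.07, 0.0]
wrist_force: [1.3, 2.8, 1.0]
finger_gap: -0.0
gripper_force: 1.4
```

Call:
drive_tool(commands=[0,0.05,0,0,0,0.06,0,0,0,0.06,0,0,0,0.06,0,0,0,0.06,0,0,0,0.06,0,0,0,0.05,0,0,0,0.05,0,0,0,0.04,0,0,0,0.02,0,0])

```text
time: 8.63
tcp_pos: [0.5022, 0.1049, 0.2466]
orientation: [0.0, 0.998, 0.07, -0.0]
wrist_force: [1.8, 2.2, 1.3]
finger_gap: -0.0001
gripper_force: 1.3
```

Call:
drive_tool(commands=[0,0.03,0,0,0,0.04,0,0,0,0.04,0,0,0,0.04,0,0,0,0.04,0,0,0,0.04,0,0,0,0.04,0,0,0,0.03,0,0,0,0.02,0,0,0,0,0,0])

```text
time: 9.47
tcp_pos: [0.5067, 0.0732, 0.2467]
orientation: [0.0, 0.998, 0.07, -0.0]
wrist_force: [0.8, 0.3, 0.3]
finger_gap: -0.0001
gripper_force: 0.2
```

```bash
python3 snap.py w5
```

```text
9.4667 [0.5067 0.0732 0.2467] [ 3.000e-04  9.976e-01  6.990e-02 -3.000e-04] -0.00014637654259898035
```

View pics/w5.png

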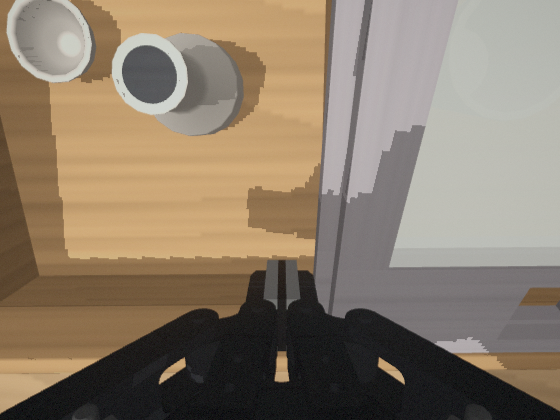

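The bay is open. The rear door's edge at x≈318 still stands a few mm past the front door's edge at x≈337. I'll push a few mm more, gently.

Call:
drive_tool(commands=[0,0.01,0,0,0,0.015,0,0,0,0.015,0,0,0,0.015,0,0,0,0.015,0,0,0,0.01,0,0,0,0,0,0,0,-0.05,0,0,0,0,0,0,0,0,0,0])

```text
time: 10.35
tcp_pos: [0.5076, 0.0709, 0.2468]
orientation: [0.0, 0.998, 0.07, 0.001]
wrist_force: [-0.2, -0.5, -0.1]
finger_gap: 0.0005
gripper_force: 0.0
```

```bash
python3 snap.py w6; python3 - <<'E'
from h import *
cs=lambda p:np.round([p[0]*.989+p[1]*.1465,-p[0]*.1465+p[1]*.989],4)
w=load('pics/w6.npz');w5=load('pics/w5.npz')
# lip dark ellipse & contour in w5,w6, w2(lip through pane)
for n,W in(('w5',w5),('w6',w)):
    P=cloud(W,W['d']);z=P[...,2];m=((z>.088)&(z<.104)).astype(np.uint8);m[:,300:]=0;m[150:]=0
    q=P[m>0];print(n,m.sum(),q.mean(0),q.min(0),q.max(0))
    g=cv2.cvtColor(W['p'],cv2.COLOR_RGB2GRAY);d=(g[:140,80:260]<70).astype(np.uint8);k,l,st,c=cv2.connectedComponentsWithStats(d);i=1+np.argmax(st[1:,4]);print(st[i],c[i]+[80,0],cs(onz(W,*(c[i]+[80,0]),.094)),np.round(onz(W,*(c[i]+[80,0]),.094),4))
E
```

```text
10.35 [0.5076 0.0709 0.2468] [3.000e-04 9.975e-01 7.040e-02 6.000e-04] 0.00047413127563364474
w5 4920 [0.58745911 0.128463   0.09557727] [0.57466251 0.11614531 0.08800236] [0.59977927 0.14175631 0.09810563]Traceback (most recent call last):
  File "<stdin>", line 8, in <module>
    return _wrapfunc(a, 'argmax', axis=axis, out=out, **kwds)
    return bound(*args, **kwds)
ValueError: attempt to get argmax of an empty sequence
```

The lip is measured directly at (0.5873, 0.1288), z 0.0956, against the expected 0.096. Lift and go over the vase.

Call:
drive_tool(commands=[0,0,-0.15,0,0,0,-0.25,0,0,0,-0.25,0,0,0,-0.2,0,0.1,-0.05,-0.15,0,0.2,-0.1,-0.1,0,0.2,-0.11,0,0,0.2,-0.1,0,0,0.12,-0.07,0,0,0.05,-0.03,0,0])

```text
time: 11.23
tcp_pos: [0.5884, 0.13, 0.3568]
orientation: [-0.0, 0.997, 0.071, 0.001]
wrist_force: [0.4, -0.4, 0.3]
finger_gap: 0.0004
gripper_force: 0.0
```

Call:
drive_tool(commands=[0,0,0,0,0,0,0,0,0,0,0,0,0,0,0,0,0,0,0,0,0,0,0,0,0,0,0,0,0,0,0,0,0,0,0,0,0,0,0,0], fingers=0.2)

```text
time: 12.07
tcp_pos: [0.5868, 0.1288, 0.3568]
orientation: [0.0, 0.998, 0.07, 0.0]
wrist_force: [0.7, 0.1, -0.7]
finger_gap: 0.0512
gripper_force: 0.0
```

```bash
python3 snap.py w7; python3 - <<'E'
from h import *
cs=lambda p:np.round([p[0]*.989+p[1]*.1465,-p[0]*.1465+p[1]*.989],4)
W=load('pics/w7.npz');P=cloud(W,W['d']);z=P[...,2];x=P[...,0];y=P[...,1]
m=(z>.088)&(z<.104)&(abs(x-.5873)<.03)&(abs(y-.1288)<.03);q=P[m];print(m.sum(),q.mean(0) if len(q) else 0)
from plant import *
p,d=grab_frame('top');P=cloud(camera_info('top'),d)
cv2.imwrite('pics/t7.png',cv2.resize(p[130:230,180:320],(800,571))[:,:,::-1])
E
```

```text
12.0667 [0.5868 0.1288 0.3568] [0.     0.9975 0.0704 0.    ] 0.0511679229248599
908 [0.58783303 0.1288054  0.09553973]
```

View pics/w7.png

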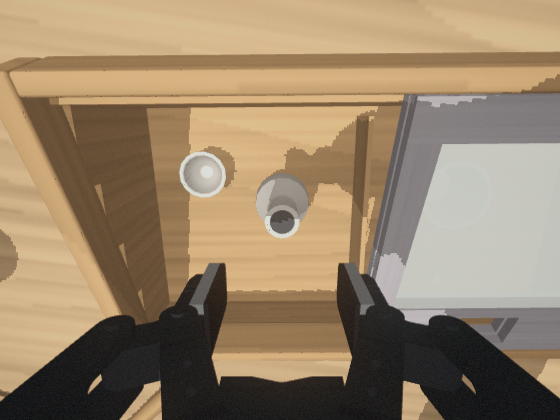

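The vase lip at (282,222) is centred between the open fingers. The bay is clear, the rear door lies behind the front door with edges nearly flush at x≈375–410, and the dish is at (203,174). Descend and grip.

Call:
drive_tool(commands=[0,0,0.1,0,0,0,0.2,0,0,0,0.2,0,0,0,0.2,0,0,0,0.15,0,0,0,0.13,0,0,0,0.1,0,0,0,0.08,0,0,0,0.04,0,0,0,0,0])

```text
time: 13.0
tcp_pos: [0.5866, 0.1288, 0.2358]
orientation: [0.0, 0.998, 0.07, -0.001]
wrist_force: [0.2, 0.4, 0.6]
finger_gap: 0.0512
gripper_force: 0.0
```

Call:
drive_tool(commands=[0,0,0,0,0,0,0,0,0,0,0,0,0,0,0,0,0,0,0,0,0,0,0,0,0,0,0,0,0,0,0,0,0,0,0,0,0,0,0,0], fingers=-1)

```text
time: 13.83
tcp_pos: [0.5873, 0.1289, 0.2376]
orientation: [-0.0, 0.998, 0.07, 0.001]
wrist_force: [0.1, -0.9, 6.0]
finger_gap: 0.022
gripper_force: 58.6
```

Call:
drive_tool(commands=[0,0,-0.03,0,0,0,-0.05,0,0,0,-0.05,0,0,0,-0.05,0,0,0,-0.05,0,0,0,-0.05,0,0,0,-0.03,0,0,0,0,0,0,0,0,0,0,0,0,0])

```text
time: 14.67
tcp_pos: [0.5867, 0.1288, 0.2675]
orientation: [0.0, 0.998, 0.07, -0.0]
wrist_force: [-0.4, 0.7, -1.5]
finger_gap: 0.0218
gripper_force: 58.2
```

Call:
drive_tool(commands=[0,0,-0.1,0,0,0,-0.15,0,0,0,-0.2,0,0,0,-0.2,0,0,0,-0.2,0,0,0,-0.2,0,0,0,-0.2,0,0,0,-0.15,0,0,0,-0.1,0,0,0,0,0])

```text
time: 15.5
tcp_pos: [0.5874, 0.129, 0.4203]
orientation: [-0.0, 0.998, 0.07, 0.002]
wrist_force: [0.5, 0.2, -2.1]
finger_gap: 0.0216
gripper_force: 58.3
```

```bash
python3 - <<'E'
from plant import *
from h import *
from scipy.optimize import least_squares
for n in('top','side'):
    t=load(f'pics/{n}0.npz');P=cloud(t,t['d']);hsv=cv2.cvtColor(t['p'],cv2.COLOR_RGB2HSV)
    c0=np.array([.531,-.322]);r=np.hypot(P[...,0]-c0[0],P[...,1]-c0[1])
    m=((r<.1)&(hsv[...,1]<60)&(P[...,2]>.03)).astype(np.uint8)
    k,l,st,c=cv2.connectedComponentsWithStats(m);i=1+np.argmax(st[1:,4]);ct=max(cv2.findContours((l==i).astype(np.uint8),0,2)[0],key=len);e=cv2.fitEllipse(ct);z=np.median(P[l==i][:,2])
    print(n,e,'z',z,np.round(onz(t,*e[0],.05),4), [np.round(np.ptp([onz(t,*a,.05)[j] for a in ct[:,0]]),3) for j in(0,1)])
s=sense();print(s['tcp_pos'],s['wrist_force'],s['finger_gap'])
c=camera_info('side');p,d=grab_frame('side');P=cloud(c,d);m=(np.hypot(P[...,0]-.587,P[...,1]-.129)<.04)&(P[...,2]>.17)&(p.min(2)>110);q=P[m];print(m.sum(),q.min(0) if len(q) else 0,q.max(0) if len(q) else 0)
E
```

```text
top ((355.7883605957031, 199.75599670410156), (43.15749740600586, 44.22216033935547), 98.99485778808594) z 0.049713961533105255 [ 0.5313 -0.3199  0.05  ] [np.float64(0.154), np.float64(0.156)]
side ((280.0409240722656, 142.20127868652344), (33.861751556396484, 40.98821258544922), 87.09223175048828) z 0.047221824224878306 [ 0.5345 -0.3078  0.05  ] [np.float64(0.154), np.float64(0.164)]
[0.58736154 0.12897984 0.42033477] [ 0.54246761  0.17080476 -2.05590413] 0.021588565656660126
628 [0.54747229 0.08965228 0.21365774] [0.62481789 0.16745377 0.67500006]
```

Call:
drive_tool(commands=[-0.03,0.12,0,0,-0.06,0.2,0,0,-0.08,0.29,0,0,-0.08,0.29,0,0,-0.08,0.29,0,0,-0.08,0.29,0,0,-0.08,0.29,0,0,-0.08,0.29,0,0,-0.08,0.29,0,0,-0.08,0.29,0,0])

```text
time: 16.38
tcp_pos: [0.5503, -0.1452, 0.4162]
orientation: [-0.0, 0.998, 0.07, -0.002]
wrist_force: [0.5, 0.2, -1.5]
finger_gap: 0.0215
gripper_force: 58.4
```

Call:
drive_tool(commands=[-0.08,0.29,0,0,-0.08,0.29,0,0,-0.08,0.29,0,0,-0.08,0.29,0,0,-0.07,0.26,0,0,-0.06,0.19,0,0,-0.03,0.13,0,0,0,0,0,0,0,0,0,0,0,0,0,0])

```text
time: 17.22
tcp_pos: [0.5289, -0.3201, 0.4171]
orientation: [-0.001, 0.997, 0.071, -0.0]
wrist_force: [-0.5, 0.6, -1.9]
finger_gap: 0.0216
gripper_force: 58.4
```

```bash
python3 snap.py w8; python3 - <<'E'
from h import *
from scipy.optimize import least_squares
w=load('pics/w8.npz');P=cloud(w,w['d']);X,Y,Z=P[...,0],P[...,1],P[...,2]
r=np.hypot(X-.531,Y+.321);m=((r<.1)&(Z>.04)&(Z<.06)&(w['d']>0)).astype(np.uint8)
q=P[m>0];print(m.sum(),np.median(q[:,2]),q.min(0),q.max(0))
b=m-cv2.erode(m,np.ones((3,3),np.uint8));B=P[(b>0)]
rr=np.hypot(B[:,0]-.531,B[:,1]+.321);B=B[rr>.07]
f=least_squares(lambda v:np.hypot(B[:,0]-v[0],B[:,1]-v[1])-v[2],[.531,-.321,.08],loss='soft_l1',f_scale=.001);print(len(B),f.x,np.abs(f.fun).mean())
v=(Z>.1)&(Z<.3)&(w['p'].min(2)>120)&(r<.1)&(w['d']>.05);q=P[v];print('vase',v.sum(),q.min(0) if len(q) else 0,q.max(0) if len(q) else 0)
E
```

```text
17.2167 [ 0.5289 -0.3201  0.4171] [-1.200e-03  9.974e-01  7.140e-02 -3.000e-04] 0.021594847553728213
16064 0.04946256015097214 [ 0.46553401 -0.3994298   0.04650209] [ 0.61493646 -0.24024596  0.05234071]
621 [ 0.5354601  -0.31955054  0.0783938 ] 0.0011409437809153913
vase 3876 [ 0.51537127 -0.34198805  0.20625555] [ 0.55245499 -0.29639693  0.27676127]
```

The wheel from above fits (0.5355,-0.3196), against (0.5313,-0.320) from the top camera, so I aim at (0.5335,-0.320). Its top is at z 0.0495. Lower to just above it.

Call:
drive_tool(commands=[0.02,0,0.08,0,0.02,0,0.15,0,0,0,0.2,0,0,0,0.2,0,0,0,0.2,0,0,0,0.18,0,0,0,0.14,0,0,0,0.1,0,0,0,0.05,0,0,0,0,0])

```text
time: 18.1
tcp_pos: [0.5326, -0.3204, 0.2865]
orientation: [-0.001, 0.997, 0.071, -0.001]
wrist_force: [-0.0, 0.5, -2.5]
finger_gap: 0.0223
gripper_force: 58.4
```

Call:
drive_tool(commands=[0,0,0.02,0,0,0,0.02,0,0,0,0.01,0,0,0,0.01,0,0,0,0,0,0,0,0,0,0,0,0,0,0,0,0,0,0,0,0,0,0,0,0,0])

```text
time: 18.93
tcp_pos: [0.5326, -0.3213, 0.2818]
orientation: [0.0, 0.998, 0.07, 0.0]
wrist_force: [-0.1, -1.0, -1.9]
finger_gap: 0.0219
gripper_force: 58.4
```

Continue slowly to contact.

Call:
drive_tool(commands=[0,0,0.01,0,0,0,0.01,0,0,0,0.01,0,0,0,0.01,0,0,0,0,0,0,0,0,0,0,0,0,0,0,0,0,0,0,0,0,0,0,0,0,0])

```text
time: 19.77
tcp_pos: [0.5326, -0.3213, 0.2778]
orientation: [0.0, 0.998, 0.07, 0.0]
wrist_force: [0.5, 1.4, -2.2]
finger_gap: 0.0219
gripper_force: 58.4
```

Call:
drive_tool(commands=[0,0,0.01,0,0,0,0.01,0,0,0,0,0,0,0,0,0,0,0,0,0,0,0,0,0,0,0,0,0,0,0,0,0,0,0,0,0,0,0,0,0])

```text
time: 20.6
tcp_pos: [0.5325, -0.3212, 0.2757]
orientation: [-0.0, 0.998, 0.07, -0.0]
wrist_force: [-0.0, 0.1, -2.5]
finger_gap: 0.0216
gripper_force: 58.6
```

Call:
drive_tool(commands=[0,0,0.01,0,0,0,0,0,0,0,0,0,0,0,0,0,0,0,0,0,0,0,0,0,0,0,0,0,0,0,0,0,0,0,0,0,0,0,0,0])

```text
time: 21.43
tcp_pos: [0.5325, -0.3212, 0.2756]
orientation: [0.0, 0.998, 0.07, 0.0]
wrist_force: [-0.5, 1.3, 6.0]
finger_gap: 0.0217
gripper_force: 59.5
```

Call:
drive_tool(commands=[0,0,0.01,0,0,0,0,0,0,0,0,0,0,0,0,0,0,0,0,0,0,0,0,0,0,0,0,0,0,0,0,0,0,0,0,0,0,0,0,0])

```text
time: 22.27
tcp_pos: [0.5325, -0.3212, 0.2756]
orientation: [0.0, 0.998, 0.07, 0.0]
wrist_force: [-3.7, 2.0, 10.3]
finger_gap: 0.0219
gripper_force: 60.3
```

Contact. I relieve the last mm and open to about 51 mm.

Call:
drive_tool(commands=[0,0,-0.01,0,0,0,0,0,0,0,0,0,0,0,0,0,0,0,0,0,0,0,0,0,0,0,0,0,0,0,0,0,0,0,0,0,0,0,0,0])

```text
time: 23.1
tcp_pos: [0.5327, -0.3213, 0.2756]
orientation: [0.0, 0.998, 0.07, 0.0]
wrist_force: [-1.8, 0.9, 6.5]
finger_gap: 0.0217
gripper_force: 59.5
```

Call:
drive_tool(commands=[0,0,0,0,0,0,0,0,0,0,0,0,0,0,0,0,0,0,0,0,0,0,0,0,0,0,0,0,0,0,0,0,0,0,0,0,0,0,0,0], fingers=0.2)

```text
time: 23.93
tcp_pos: [0.5326, -0.3212, 0.2747]
orientation: [0.0, 0.998, 0.07, 0.0]
wrist_force: [-0.3, -0.2, -0.1]
finger_gap: 0.051
gripper_force: 0.0
```

Call:
drive_tool(commands=[0,0,-0.05,0,0,0,-0.1,0,0,0,-0.15,0,0,0,-0.2,0,0,0,-0.2,0,0,0,-0.2,0,0,0,-0.2,0,0,0,-0.15,0,0,0,-0.1,0,0,0,0,0])

```text
time: 24.77
tcp_pos: [0.5331, -0.3215, 0.4129]
orientation: [0.001, 0.998, 0.07, 0.002]
wrist_force: [0.5, -0.2, 0.4]
finger_gap: 0.0515
gripper_force: 0.0
```

```bash
python3 snap.py w9; python3 - <<'E'
from h import *
from plant import *
w=load('pics/w9.npz');P=cloud(w,w['d']);X,Y,Z=P[...,0],P[...,1],P[...,2];r=np.hypot(X-.5335,Y+.3205)
for a,b in((.125,.14),(.06,.08),(.1,.12)):
    m=(r<.04)&(Z>a)&(Z<b);q=P[m];print(a,m.sum(),q.mean(0),q.min(0),q.max(0))
m=((r<.1)&(Z>.04)&(Z<.056));q=P[m];print('wheel',q.min(0),q.max(0))
# door and other objects, before/after in top view
a=load('pics/top0.npz');p,d=grab_frame('top')
P0=cloud(a,a['d']);P1=cloud(a,d)
for n,(u,v) in dict(slip=(363,146),cup=(139,215),flask=(405,212)).items():
    s=np.s_[v-18:v+18,u-18:u+18];print(n,np.abs(p[s].astype(int)-a['p'][s]).mean(),np.median(np.abs(d[s]-a['d'][s])))
q=load('pics/w5.npz');Q=load('pics/w7.npz')
for W in(q,Q):
    C=cloud(W,W['d']);cx=C[...,0]*.989+C[...,1]*.1465;cy=-C[...,0]*.1465+C[...,1]*.989+.0305
    for k,(l0,l1) in dict(rear=(-.014,-.006),front=(-.004,.004)).items():
        h=(C[...,2]-(.125+(cx-.583)*np.tan(np.radians(20))))*np.cos(np.radians(20));m=(h>l0)&(h<l1)&(abs(cx-.583)<.08)&(cy>-.05)&(cy<.1)
        print(k,m.sum(),np.percentile(cy[m],[95,99]) if m.sum() else 0)
E
```

```text
24.7667 [ 0.5331 -0.3215  0.4129] [0.0015 0.9975 0.0704 0.0022] 0.05147751035995475
0.125 805 [ 0.53318766 -0.32136155  0.13352351] [ 0.52029842 -0.33391705  0.12529642] [ 0.54513938 -0.30900876  0.13591238]
0.06 170 [ 0.55129235 -0.31894416  0.07291676] [ 0.533768   -0.34320258  0.06441086] [ 0.55650961 -0.29819683  0.07993214]
0.1 215 [ 0.5412067  -0.32027891  0.10742249] [ 0.52891711 -0.33421246  0.10002288] [ 0.54536262 -0.30903291  0.11970446]
wheel [ 0.45579473 -0.39907061  0.04623855] [ 0.61488361 -0.24049372  0.052538  ]
slip 5.4431584362139915 0.004286945
cup 1.0054012345679013 0.004126489
flask 11.345164609053498 0.005121231
rear 8279 [0.02473266 0.03893282]
front 60739 [0.00760618 0.01867315]
rear 744 [0.008784   0.00898873]
front 16917 [0.00637392 0.00836759]
```

The vase stands upright: its lip is at z 0.1345 and sits about 3 mm from the wheel's middle. The rear door's edge is at about +9 mm, roughly 171 mm inward, and the other things have not moved.

```bash
python3 -c "
from plant import *
print(hand_in())"
```

```text
the job is handed in; nothing more can be done
None
```

The job is handed in: the rear door is open behind the front door (about 171 mm inward), and the vase stands upright about 3 mm from the middle of the small grey wheel, with nothing else knocked or moved as far as I could measure.

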